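# Reset the locked tool-rest adjuster of a bench grinder

## Robot

A 7-joint arm with a two-finger parallel gripper is mounted at the origin on the work surface. World frame = base frame: x ahead of the robot, y to its left, z up, the work surface at z = 0. Lengths are in m, angles in rad, forces in N, time in s.
With the tool pointing down it reaches from about 0.4 to 0.85 m from the base axis. Payload 4.4 kg.
Tool frame: the origin (TCP) lies on the front face of the gripper's body, between the roots of the fingers; the fingertips stand 97 mm ahead of it and the grasp point (between the pads) lies 78 mm ahead of it; z points along the fingers, y is the line along which they close (so a half turn about z gives the same grasp; the last joint's range is limited). The gripper opens to 94 mm and grips with 3 to 60 N. Pads are 16 mm wide; open, the fingers measure 119 mm over their backs; the gripper's body (75 mm by 177 mm) begins 78 mm behind the grasp point.
Start: joints at [-1.178, 0.628, 0.038, 1.517, -0.027, 0.996, -0.02], TCP at [0.288, 0.583, 0.303] pointing down, gripper open.
Joint ranges: [-3.06, 3.06], [-0.37, 2.12], [-1.25, 1.32], [0.18, 2.47], [-1.1, 4.24], [0.23, 1.98], [-2.94, 2.94]. Speed limits (rad/s): [2.57, 2.57, 3.14, 3.14, 3.14, 3.14, 3.14].

## Interface

Orientations are given as a rotation vector (axis times angle).
In Python, from cell import r gives the robot as it stands.
- The arm moves only by the tool arm_command, never from a script. Its argument "rows" is a list of rows, each a list of 5 numbers: the shift along the tool's x, y, z in mm, then the turn about the tool's z in degrees, then the opening, from 0 (shut) to 1 (fully open). In form: [[x, y, z, roll, hand], ...]. A call has 1 to 5 rows; each row shifts and turns the commanded pose from where the row before left it, along the tool's axes as they then stand; what a row does not reach is not made up. A row lasts 1/10 s, in which the tool goes at most 50 mm and 8.59 degrees, less where a joint would pass 70% of its speed; a pose out of reach is approached as far as the arm can. A call is refused whole if a number of a shift passes 50 or a number of a turn 8.59, either way. A call with a gripper value outside its range is refused whole. The fingers move at their own pace and stop on an object; "grip_force" is the grip in N (left out, the last holds). Time passes only in rows, so rows that do not move let the fingers close. It gives the time, the measured TCP pose, the force, the opening and the grip force at its end, in the units of the state.
- r.get_obs(): the state, without advancing time (a new reading comes with each control period).
- r.camera(name): name is "scene" or "top" or "wrist"; returns a dict with "img" (384x512x3 uint8, red, green, blue), "camera_matrix" (3x3 intrinsics, pixels), "k1" (the pictures are not rectified: a ray, as slopes to the right and down, at radius r is drawn at 1 + k1 r^2 times it, then the intrinsics apply), "position" and "attitude" of the camera in the world. Camera axes: x right, y down, z forward; pixel columns grow to the right and rows downward; lengths in m; the calibration is good to about 2 mm. A picture is of the moment at which its call begins. There is no depth.
- r.close_job(): hands the job in; it is judged then, once.
The state is a dict: "time_s": time; "q": joint angles; "joint_velocities": joint speeds; "joint_efforts": joint torques, N m; "ee_pos": TCP position; "tcp_rot": TCP orientation; "force": force on the tool from outside, world axes, zero at the start; "moment": the same for the moment, N m; "grip_width": opening from 0.0 (shut) to 1.0 (fully open); "grip_force": force on a finger pad.
Only numpy, scipy, OpenCV 4.12 (cv2) and the standard library are available. Lean on these libraries where they do the work, as an engineer would, in place of code of your own. Each camera call takes 0.05 s, during which the arm holds its last target. There are 200 camera calls.

## Task

Set the grinder's tool rest for the next turning gouge: loosen the lock ring on the leaning setting head by swinging its lever anticlockwise (seen from above the dial) through well over half of its travel, turn the adjuster knob until its pointer points at the index tab on the dial's rim, then swing the lever back clockwise until the lock ring is fully tight against its stop, with the pointer still at the tab. Never force the knob round while the ring is tight, and leave the index tab and the things lying on the bench where they are.

Things in the scene. Friction and masses are not known exactly. Their poses are not given: they have to be found in the camera images.
- dial_centre (a point): Centre of the upper face of the dial, a fixed aluminium disc of 124 mm diameter, 6 mm thick, on the grinder's setting head. On the common axis of dial, lock ring and knob. z: out of the dial along that axis, which leans 30 degrees from vertical, about to the robot's right. x: up the dial's slope, about to the robot's left; y: level, about towards the robot.
- lock_ring (a joint): Turn of the lock ring (steel, 108 mm diameter, 22 mm high, right under the dial) about the dial's z axis (rad). 0: tight, at its stop, lever at -100 degrees from dial x; grows anticlockwise seen from above the dial; 1.1: fully loose, stop. Stays where left (friction 0.45 N m, about 4 N at the post). While it is tight (below 0.2) the adjuster must not be turned.
- lever_grip (a point): Grip point on the round black post at the end of the lock ring's lever: post of 20 mm diameter, parallel to the dial's z axis, 110 mm from the axis; it stands 55 mm free above the lever's top face; this point lies on its centre line, 15 mm below its top, 40 mm above the lever's top face and 25 mm above the dial's face. x: from the axis outward along the lever, z: as the dial's z.
- adjuster (a joint): Turn of the adjuster knob about the dial's z axis (rad), anticlockwise positive seen from above the dial; 0: pointer up the slope (dial x). Stops at -1.1 and 1.1. Free it turns stiffly (friction 0.1 N m) and stays where it is left. It tilts the tool rest behind the head slightly.
- knob_grip (a point): Grip point in the black bar grip of the adjuster knob, on the axis, 37.5 mm above the dial's face. The bar is 64 mm long along its x axis, 18 mm wide (y), its top 16 mm above this point and its foot 26 mm below, on a hub of 54 mm diameter. x: towards the pointer's tip, z: as the dial's z.
- pointer_tip (a point): Outer end of the knob's pointer, a black finger 7 mm wide, just over the dial's face, on the same side as the pale line on the bar's top, 48 mm from the axis. x: outward along the pointer.
- index_mark (a joint): Angle of the index tab about the dial's z axis (rad), counted as adjuster: pointer at the tab when both are equal. The tab is stiff on the dial and must stay where it is.
- index_tip (a point): Top of the index tab, a dark steel block 20 mm (radial) by 10 mm, rising 12 mm above the dial's face, at the dial's rim and standing out 8 mm beyond it. This point is 60 mm from the axis. x: from the axis outward through the tab.
- gouge: Bystander: turning gouge lying on the bench, 285 mm long, wooden handle 29 mm thick and steel blade. Origin under its middle, x along it towards the blade.
- bowl_blank: Bystander: round wooden bowl blank, 120 mm diameter, 46 mm high. Origin at the centre of its underside.
- oil_can: Bystander: bare metal can, 66 mm diameter, 110 mm high, upright. Origin at the centre of its underside.
- grinder: Small bench grinder fixed to the bench, with a leaning grey setting head. It stands elsewhere in each run. Origin on the bench below the head, x: from the head to the tool rest and wheel (about to the robot's left), z up. Steel tool rest (110 mm wide, about 100 mm high) at x = 83 mm; wheel (140 mm diameter, top 158 mm high) and motor at x = 120 to 260 mm, y = -150 to 75 mm.

How it is judged:
On the way, in this order (a step that is already met when the one before it is completed fails the run):
1. the lock ring is loosened by more than 0.55 rad (value of joint lock_ring above 0.55 rad), for 0.1 s.
2. with the ring loose (above 0.4 rad) the pointer is turned to the index tab, within 0.12 rad (value of joint lock_ring above 0.4 rad and angle between the x axis of pointer_tip and the x axis of index_tip, either way round below 0.12 rad), for 0.2 s.
3. the lock ring is tightened again (below 0.06 rad) with the pointer still at the tab, within 0.12 rad (value of joint lock_ring below 0.06 rad and angle between the x axis of pointer_tip and the x axis of index_tip, either way round below 0.12 rad), for 0.2 s.
At the end, for the whole second after the job is handed in: The lock ring is tight (within 0.06 rad of its stop), the adjuster's pointer points at the index tab within 0.12 rad (about 6 mm at the pointer's tip), and the tab is where it was (within 4 mm) (all of step 3 and distance of index_tip from where it was at the start of the episode below 0.004 m); the robot touches nothing.
It fails at once if the index tab is shifted by more than 4 mm (distance of index_tip from where it was at the start of the episode above 0.004 m).
It fails at once if a bystander is moved by more than 30 mm (distance of any of gouge, bowl_blank, oil_can from where it was at the start of the episode above 0.03 m).
It fails at once if the adjuster is forced round while the lock ring is tight (value of joint lock_ring below 0.2 rad and (velocity of joint adjuster above 0.2 rad/s or velocity of joint adjuster below -0.2 rad/s)).
It also fails if it takes over 61 s, if anything falls off the work surface, if the arm or the gripper's body presses on something with over 40 N, if the wrist force passes 120 N, or if a joint passes its speed limit or range.

## Working session

There is one attempt and no reset: what is moved stays moved. The work goes in short steps, Python scripts to look and compute and a tool call to move; the robot and the scene stay as the last step left them, time stands still between calls to the robot, and variables do not carry over. Pictures are saved under pics/ and viewed, at most 10 in all, crops included, and the job is handed in when it is done.

Besides the shell and the picture viewer there is one more tool, called after "Request:" as name([rows], argument=value, ...), one row to a line, values as JSON. arm_command: Moves the arm, as the interface text tells. Its arguments: {"type":"object","properties":{"rows":{"type":"array","items":{"type":"array","items":{"type":"number"}}},"grip_force":{"type":"number"}},"required":["rows"]}

```bash
mkdir -p pics; ls; python3 - <<'E'
from cell import r
import cv2,numpy as np
o=r.get_obs(); print(o)
for n in ("scene","top"):
    c=r.camera(n); cv2.imwrite(f"pics/{n}0.png",c["img"][:,:,::-1]); np.savez(f"{n}0.npz",**c); print(n,c["camera_matrix"],c["k1"],c["position"],c["attitude"])
E
```

```text
pics
{'time_s': 0.0, 'q': array([-1.17778476,  0.6293173 ,  0.03843951,  1.51837309, -0.02703119,
        0.99630347, -0.01995619]), 'joint_velocities': array([-0.00130719,  0.0015027 ,  0.00127093, -0.00045035,  0.00090761,
       -0.00089602, -0.00245944]), 'joint_efforts': array([ 8.89079274e-04, -5.49725246e+01,  1.14451177e+00, -1.86634362e+01,
       -5.20770648e-02,  2.34519609e-02,  1.20636132e-04]), 'ee_pos': array([0.28762046, 0.58235224, 0.30177097]), 'tcp_rot': array([-7.14252248e-01, -3.05887618e+00,  2.87954089e-03]), 'force': array([-0.61796304,  0.64463057,  0.33413495]), 'moment': array([-0.00216147,  0.04697581,  0.04200368]), 'grip_force': 0.0, 'grip_width': 0.9996104801439734}
scene [[379.05340761   0.         254.71715614]
 [  0.         379.05340761 191.31427147]
 [  0.           0.           1.        ]] -0.12566828517330467 [ 1.13405408 -0.23155894  1.03301518] [-2.17888979 -1.42709014  0.44884171]
top [[382.19484185   0.         257.78927417]
 [  0.         382.19484185 186.38274405]
 [  0.           0.           1.        ]] -0.1255146301789694 [0.46632139 0.00400722 1.24500863] [-2.17894352  2.18040555 -0.07818138]
```

```bash
python3 - <<'E'
import cv2,numpy as np
a=cv2.imread("pics/scene0.png");b=cv2.imread("pics/top0.png")
cv2.imwrite("pics/both.png",cv2.resize(np.vstack([a,b]),None,fx=.78,fy=.78))
for n,i in(("s",a),("t",b)): cv2.imwrite(f"pics/{n}big.png",cv2.resize(i,(800,600),interpolation=cv2.INTER_CUBIC))
E
```

```text
(no output)
```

View pics/sbig.png

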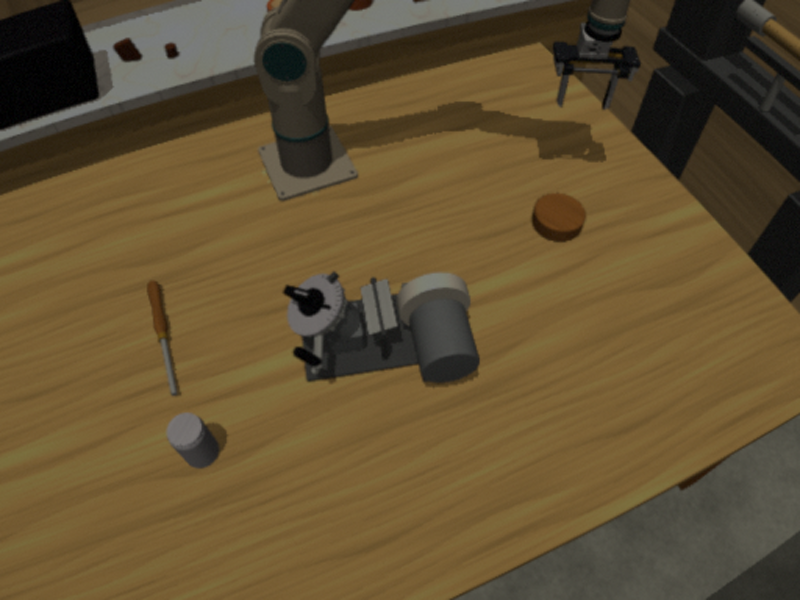

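View pics/tbig.png

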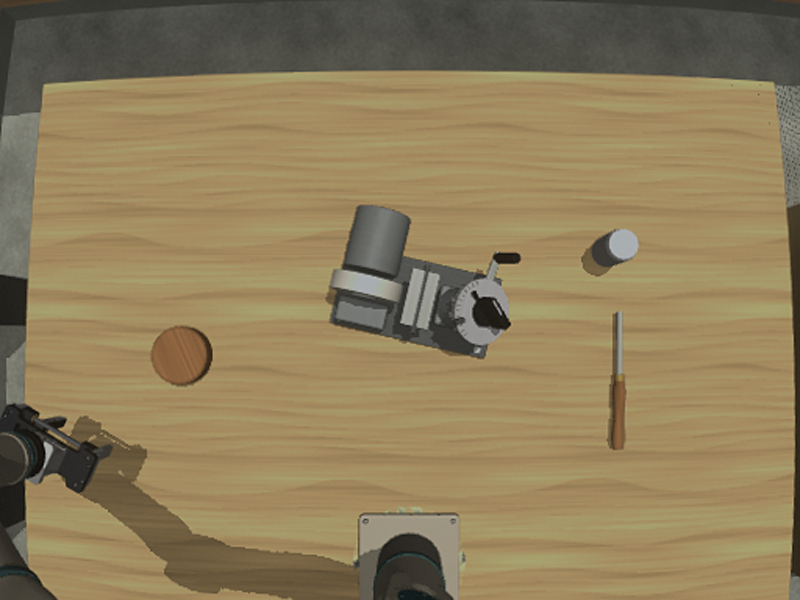

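The scene view shows the head at about (315,305) and the lever post at (308,355), on an 800 px scale. In the top view the head is at (482,312) and the post at (508,258). I'll zoom in on the head in both views.

```bash
python3 - <<'E'
import cv2,numpy as np
a=cv2.imread("pics/scene0.png")[160:250,170:250];b=cv2.imread("pics/top0.png")[150:240,270:350]
f=lambda i:cv2.resize(np.clip(i.astype(float)*1.5,0,255).astype(np.uint8),None,fx=5,fy=5,interpolation=cv2.INTER_CUBIC)
cv2.imwrite("pics/crop0.png",np.hstack([f(a),f(b)]))
E
```

```text
(no output)
```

View pics/crop0.png

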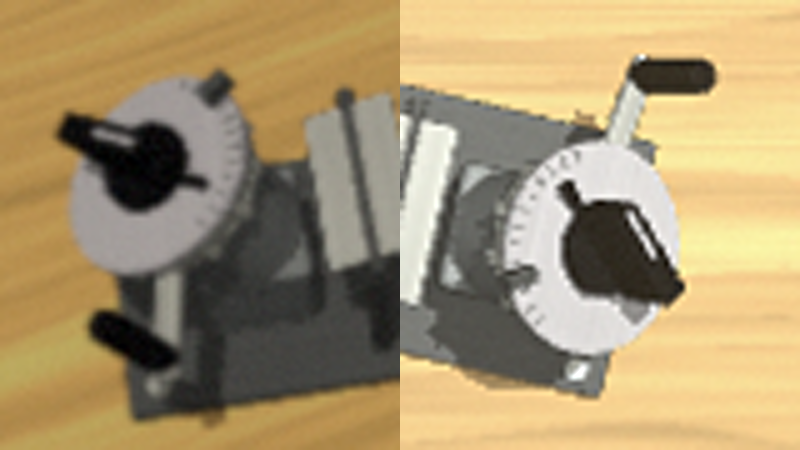

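The crops show the following, on the crop scale: the tab is at (215,85) in the scene crop and (518,277) in the top crop. The pointer tip is at (205,183) and (567,185). The post cap is at (104,327) and (700,76). I'll fit the head pose from these.

```bash
cat > h.py <<'E'
import numpy as np,cv2
from scipy.optimize import least_squares
from scipy.spatial.transform import Rotation as R
def load(f):
    return dict(np.load(f))
def proj(c,P):
    p=R.from_rotvec(c["attitude"]).inv().apply(np.atleast_2d(P)-c["position"]); s=p[:,:2]/p[:,2:]
    s=s*(1+c["k1"]*(s**2).sum(1,keepdims=True)); K=c["camera_matrix"]
    return s@K[:2,:2].T+K[:2,2]
def frame(az,t=np.radians(30)):
    # az: direction of horizontal part of dial x (about +y world)
    h=np.array([np.cos(az),np.sin(az),0]); z0=np.array([0,0,1.])
    x=h*np.cos(t)+z0*np.sin(t); z=-h*np.sin(t)+z0*np.cos(t); y=np.cross(z,x)
    return np.c_[x,y,z]
def pol(C,F,r,a,z): return C+F@np.array([r*np.cos(a),r*np.sin(a),z])
E
python3 - <<'E'
from h import *
S,T=load("scene0.npz"),load("top0.npz")
cs=lambda u,v:np.array([170+u/5-.4,160+v/5-.4]); ct=lambda u,v:np.array([270+(u-400)/5-.4,150+v/5-.4])
L=np.radians(-100)
obs=[(cs(158,175),ct(591,247),lambda C,F,p,t:C),
(cs(104,327),ct(700,76),lambda C,F,p,t:pol(C,F,.11,L,.04)),
(cs(216,86),ct(518,277),lambda C,F,p,t:pol(C,F,.061,t,.010)),
(cs(203,183),ct(568,186),lambda C,F,p,t:pol(C,F,.047,p,.004)),
(cs(73,132),ct(680,288),lambda C,F,p,t:pol(C,F,-.031,p,.047))]
def f(x):
    C,F=x[:3],frame(x[3]); e=[]
    for s,t,g in obs:
        P=g(C,F,x[4],x[5]); e+=[proj(S,P)[0]-s,proj(T,P)[0]-t]
    return np.concatenate(e)
s=least_squares(f,[.5,-.1,.13,1.7,-.5,.5],loss="soft_l1"); x=s.x
print(x,np.degrees(x[3:])); print(f(x).reshape(-1,4).round(1))
C,F=x[:3],frame(x[3]); print(F.round(3))
for d in (0,.3,.6,.75): print("post grip/top",d,pol(C,F,.11,L+d,.025).round(4),pol(C,F,.11,L+d,.04).round(4))
np.save("fit.npy",x)
from cell import r
o=r.get_obs();print(R.from_rotvec(o["tcp_rot"]).as_matrix().round(3))
E
```

```text
[ 0.51526688 -0.13701675  0.13716958  1.3542604  -0.64718541  0.47897282] [ 77.59340526 -37.08099272  27.44312133]
[[-0.8 -0.1  0.5 -0.2]
 [-0.3 -0.3 -0.1 -0.6]
 [-0.4  0.2  0.1 -0.1]
 [ 1.2  0.3 -2.3 -0.3]
 [-1.5  0.  -1.9  1. ]]
[[ 0.186 -0.977 -0.107]
 [ 0.846  0.215 -0.488]
 [ 0.5    0.     0.866]]
post grip/top 0 [ 0.6148 -0.1887  0.1493] [ 0.6132 -0.196   0.1623]
post grip/top 0.3 [ 0.6217 -0.161   0.1657] [ 0.6201 -0.1684  0.1787]
post grip/top 0.6 [ 0.6189 -0.1323  0.1815] [ 0.6173 -0.1397  0.1945]
post grip/top 0.75 [ 0.6138 -0.1184  0.1888] [ 0.6122 -0.1257  0.2017]
[[-0.897  0.443 -0.001]
 [ 0.443  0.897 -0.001]
 [-0.    -0.002 -1.   ]]
```

The fit is good: pointer at about -37°, tab at about +27°, and post top at (0.613,-0.196,0.162). I'll move so the open fingers straddle the lever post.

Request:
arm_command([
  [0,0,-10,-7,1],
  [0,0,-10,-7,1],
  [0,0,-10,-6,1],
  [-24,-43,0,0,1],
  [-24,-43,0,0,1],
], grip_force=10)

```text
time_s: 0.6
ee_pos: [0.3256, 0.4918, 0.3322]
tcp_rot: [-0.167, -3.137, -0.0]
force: [1.6, -0.5, 0.8]
grip_width: 0.999
grip_force: 0.0
```

Request:
arm_command([
  [-24,-43,0,0,1],
  [-24,-43,0,0,1],
  [-24,-43,0,0,1],
  [-24,-43,0,0,1],
  [-24,-43,0,0,1],
])

```text
time_s: 1.1
ee_pos: [0.4221, 0.2632, 0.3325]
tcp_rot: [-0.172, -3.137, 0.0]
force: [1.8, 1.2, -0.6]
grip_width: 0.998
grip_force: 0.0
```

Request:
arm_command([
  [-24,-43,0,0,1],
  [-24,-43,0,0,1],
  [-24,-43,0,0,1],
  [-24,-43,0,0,1],
  [-24,-43,0,0,1],
])

```text
time_s: 1.6
ee_pos: [0.5179, 0.0364, 0.3326]
tcp_rot: [-0.172, -3.137, -0.0]
force: [0.8, 0.6, -0.5]
grip_width: 1.002
grip_force: 0.0
```

```bash
cat > st.py <<'E'
import sys
from h import *
from cell import r
o=r.get_obs(); M=R.from_rotvec(o["tcp_rot"]).as_matrix()
def to(*p):
    d=np.array(p)-o["ee_pos"]; return (M.T@d*1000).round(1)
def show():
    print("t",o["time_s"].__round__(2),"tcp",o["ee_pos"].round(4),"yaz",np.degrees(np.arctan2(M[1,1],M[0,1])).round(1),"F",o["force"].round(1),"grip",round(float(o["grip_width"]),3),o["grip_force"],"q",o["q"].round(2))
show()
E
python3 -c "
from st import *
print(to(.613,-.187,.332))"
```

```text
t 1.6 tcp [0.5179 0.0364 0.3326] yaz 83.7 F [ 0.8  0.6 -0.5] grip 1.002 0.0 q [-0.14  0.41  0.02  1.84 -0.01  0.89  1.35]
[-119.  -211.7    0.5]
```

Request:
arm_command([
  [-23,-41,0,0,1],
  [-23,-41,0,0,1],
  [-23,-41,0,0,1],
  [-23,-41,0,0,1],
  [-19,-34,0,0,1],
])

```text
time_s: 2.1
ee_pos: [0.6065, -0.1736, 0.3322]
tcp_rot: [-0.175, -3.136, 0.001]
force: [0.5, 0.1, 0.9]
grip_width: 1.0
grip_force: 0.0
```

Request:
arm_command([
  [0,0,0,0,1],
  [0,0,0,0,1],
])

```text
time_s: 2.3
ee_pos: [0.6058, -0.1712, 0.3318]
tcp_rot: [-0.175, -3.135, -0.001]
force: [0.4, -0.2, -0.3]
grip_width: 1.005
grip_force: 0.0
```

```bash
python3 - <<'E'
from st import *
print(to(.613,-.187,.227))
c=r.camera("wrist"); np.savez("w1.npz",**c)
x=np.load("fit.npy"); C,F=x[:3],frame(x[3])
im=c["img"][:,:,::-1].copy()
im=np.clip(im*1.3,0,255).astype(np.uint8)
for P,col in((pol(C,F,.11,np.radians(-100),.04),(0,0,255)),(C+F[:,2]*.0535,(0,255,0)),(pol(C,F,.06,x[5],.012),(255,0,0)),(pol(C,F,.048,x[4],.004),(255,0,255))):
    u=proj(c,P)[0]; print(u); 
    if abs(u).max()<2000: cv2.circle(im,tuple(int(v) for v in u),3,col,-1)
cv2.imwrite("pics/w1.png",im)
E
```

```text
t 2.3 tcp [ 0.6058 -0.1712  0.3318] yaz 83.6 F [ 0.4 -0.2 -0.3] grip 1.005 0.0 q [ 0.2   0.57  0.05  1.54 -0.03  1.03  1.72]
[ -9.1 -15.  104.8]
[230.02814663 212.66966915]
[252.10207316  89.0941595 ]
[341.92975225  62.04426647]
[314.99104873 133.85692607]
```

View pics/w1.png

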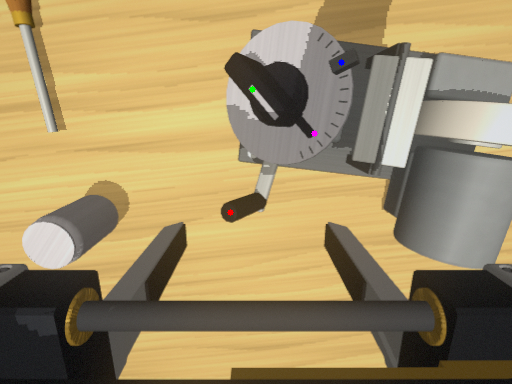

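The wrist view confirms the fit: post cap dot at (230,213), tab at (341,62) and pointer tip at (315,134), all lying on their features. I'll descend around the post.

Request:
arm_command([
  [-5,-8,15,0,1],
  [-4,-7,25,0,1],
  [0,0,25,0,1],
  [0,0,25,0,1],
  [0,0,15,0,1],
])

```text
time_s: 2.85
ee_pos: [0.6124, -0.185, 0.2247]
tcp_rot: [-0.169, -3.133, -0.002]
force: [-0.0, 0.6, 0.5]
grip_width: 1.001
grip_force: 0.0
```

Request:
arm_command([
  [0,0,0,0,0.55],
  [0,0,0,0,0.55],
  [0,0,0,0,0.55],
  [0,0,0,0,0.55],
])

```text
time_s: 3.25
ee_pos: [0.6141, -0.1865, 0.2288]
tcp_rot: [0.172, 3.135, -0.001]
force: [0.3, -0.3, -0.1]
grip_width: 0.694
grip_force: 0.0
```

```bash
python3 - <<'E'
from st import *
E
```

```text
t 3.25 tcp [ 0.6141 -0.1865  0.2288] yaz 83.7 F [ 0.3 -0.3 -0.1] grip 0.694 0.0 q [ 0.23  0.7   0.04  1.62 -0.04  0.83  1.74]
```

Request:
arm_command([
  [0,6,-2,0,0.55],
  [0,8,-4,0,0.55],
  [0,8,-4,0,0.55],
  [0,8,-4,0,0.55],
  [0,8,-4,0,0.55],
])

```text
time_s: 3.75
ee_pos: [0.62, -0.1519, 0.2479]
tcp_rot: [0.174, 3.129, -0.009]
force: [3.0, -8.5, 2.2]
grip_width: 0.552
grip_force: 3.7
```

Request:
arm_command([
  [1,8,-4,0,0.55],
  [1,8,-4,0,0.55],
  [2,8,-5,0,0.55],
  [2,8,-5,0,0.55],
  [2,8,-5,0,0.55],
])

```text
time_s: 4.25
ee_pos: [0.6151, -0.1104, 0.2704]
tcp_rot: [0.174, 3.133, -0.007]
force: [0.6, -6.1, 0.2]
grip_width: 0.551
grip_force: 3.0
```

```bash
python3 - <<'E'
from st import *
for n in("top","scene"):
    c=r.camera(n); np.savez(n+"1.npz",**c); cv2.imwrite(f"pics/{n}1.png",c["img"][:,:,::-1])
a=cv2.imread("pics/scene1.png")[150:260,170:270];b=cv2.imread("pics/top1.png")[140:250,260:360]
cv2.imwrite("pics/crop1.png",cv2.resize(np.clip(np.hstack([a,b])*1.5,0,255).astype(np.uint8),None,fx=4,fy=4,interpolation=cv2.INTER_CUBIC))
E
```

```text
t 4.25 tcp [ 0.6151 -0.1104  0.2704] yaz 83.6 F [ 0.6 -6.1  0.2] grip 0.551 3.014184460043907 q [ 0.1   0.62  0.05  1.63 -0.04  0.88  1.62]
```

View pics/crop1.png

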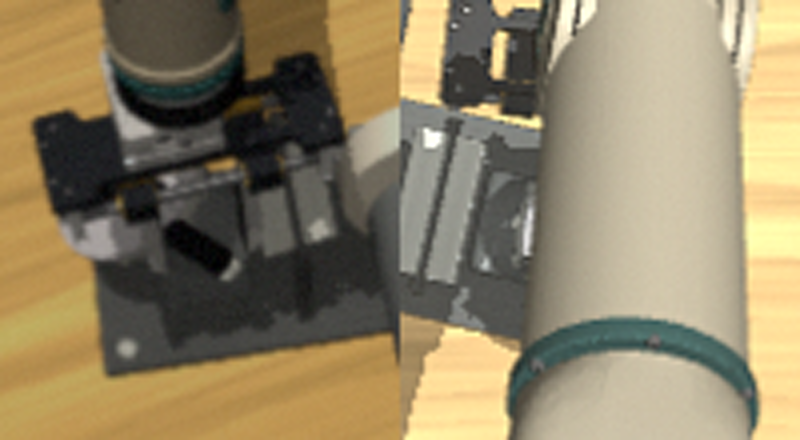

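The post cap is at about (215,209) in the full scene image, so the lever has swung well round. I'll back off and compute the lever angle and the knob push path.

Request:
arm_command([
  [0,-6,0,0,0.6],
  [0,-1,-20,0,0.7],
  [0,0,-40,0,0.8],
  [0,0,-40,0,0.5],
  [40,0,0,0,0.2],
])

```text
time_s: 4.85
ee_pos: [0.5797, -0.1106, 0.3738]
tcp_rot: [0.17, 3.122, 0.0]
force: [-0.0, -0.3, -0.2]
grip_width: 0.637
grip_force: 0.0
```

Request:
arm_command([
  [45,0,0,0,0],
  [45,0,0,0,0],
  [0,0,0,0,0],
  [0,0,0,0,0],
])

```text
time_s: 5.25
ee_pos: [0.4837, -0.1003, 0.369]
tcp_rot: [0.172, 3.136, 0.002]
force: [1.1, 0.8, 0.0]
grip_width: 0.3
grip_force: 0.0
```

```bash
cat > push.py <<'E'
from h import *
x=np.load("fit.npy"); C,F=x[:3],frame(x[3]); tab=x[5]
L=np.radians(-100)
def finger(th,tipz,M,rc=.024,sgn=1,end=np.pi):
    """xy of closed finger pair touching the bar end to hold it at th (pushing +th if sgn=1)"""
    a=th+end; P=pol(C,F,rc,a,.042); m=-sgn*(F@np.array([-np.sin(a),np.cos(a),0]))
    mh=m*[1,1,0]; mh/=np.linalg.norm(mh)
    cor=[M[:,0]*i*.008+M[:,1]*j*.0125 for i in(1,-1) for j in(1,-1)]
    def pen(s):
        X=P+mh*s; v=[]
        for c in cor:
            for z in(tipz,tipz+.022): q=X+c; q=np.array([q[0],q[1],z]); v.append(m@(q-C))
        return min(v)-.009
    from scipy.optimize import brentq
    s=brentq(pen,-.03,.08); X=P+mh*s; return X[:2]
E
python3 - <<'E'
from st import *; from push import *
c=load("scene1.npz"); u0=np.array([170+180/4,150+238/4])-.4
D=np.linspace(0,1.1,111); e=[np.linalg.norm(proj(c,pol(C,F,.11,L+d,.04))[0]-u0) for d in D]; print("lock",D[np.argmin(e)],min(e))
for th in np.radians([-47,-37,-27,-17,-7,3,13,20,27,30]):
    X=finger(th,.152,M); print(np.degrees(th).round(),X.round(4),"tool from now",to(*X,.249))
c=r.camera("wrist"); np.savez("w2.npz",**c); cv2.imwrite("pics/w2.png",np.clip(c["img"][:,:,::-1]*1.3,0,255).astype(np.uint8))
print(proj(c,pol(C,F,.048,x[4],.004)),proj(c,pol(C,F,.06,tab,.012)),proj(c,pol(C,F,.11,L+.85,.04)))
E
```

```text
t 5.25 tcp [ 0.4837 -0.1003  0.369 ] yaz 83.7 F [1.1 0.8 0. ] grip 0.3 0.0 q [ 0.11  0.33  0.06  1.85 -0.02  0.96  1.64]
lock 0.74 1.8455876175396584
-47.0 [ 0.4737 -0.1433] tool from now [  5.3 -43.9 119.9]
-37.0 [ 0.4739 -0.1511] tool from now [  4.2 -51.7 119.9]
-27.0 [ 0.476  -0.1585] tool from now [  1.3 -58.8 119.9]
-17.0 [ 0.4796 -0.1651] tool from now [ -3.  -65.  119.9]
-7.0 [ 0.4844 -0.1707] tool from now [ -8.4 -70.  119.9]
3.0 [ 0.4897 -0.175 ] tool from now [-14.1 -73.7 119.9]
13.0 [ 0.4922 -0.1781] tool from now [-16.9 -76.5 119.9]
20.0 [ 0.4932 -0.1803] tool from now [-18.1 -78.6 119.9]
27.0 [ 0.4946 -0.1826] tool from now [-19.8 -80.7 119.9]
30.0 [ 0.4954 -0.1835] tool from now [-20.7 -81.6 119.9]
[[250.84838199 249.02599215]] [[265.10148638 205.9969573 ]] [[252.66489675 321.14764483]]
```

View pics/w2.png

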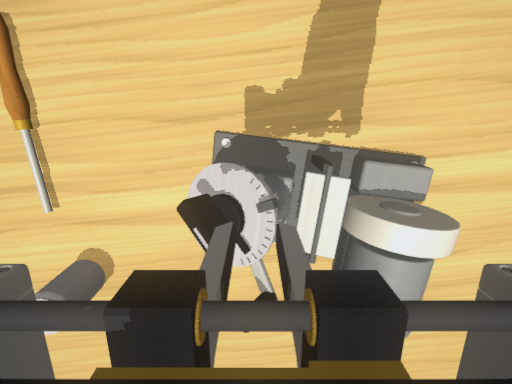

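The ring is loose at about 0.74 rad. The pointer is still at its start, near (248,250), and the tab is at (267,205). I'll close the fingers and descend on the robot side of the bar's tail end.

Request:
arm_command([
  [7,-21,0,0,0],
  [6,-21,0,0,0],
  [0,0,40,0,0],
  [0,0,45,0,0],
  [0,0,30,0,0],
])

```text
time_s: 5.8
ee_pos: [0.4676, -0.1411, 0.2512]
tcp_rot: [-0.172, -3.136, -0.001]
force: [-0.1, 0.2, -0.2]
grip_width: 0.002
grip_force: 0.0
```

Request:
arm_command([
  [0,0,0,0,0],
  [0,0,0,0,0],
])

```text
time_s: 6.0
ee_pos: [0.468, -0.1413, 0.2537]
tcp_rot: [0.172, 3.137, 0.0]
force: [0.7, 0.3, 0.7]
grip_width: 0.007
grip_force: 0.0
```

```bash
python3 - <<'E'
from st import *; from push import *
for th in np.radians([-47,-37,-17,3,13,20,27]):
    X=finger(th,.155,M); print(np.degrees(th).round(),to(*X,.252))
E
```

```text
t 6.0 tcp [ 0.468  -0.1413  0.2537] yaz 83.7 F [0.7 0.3 0.7] grip 0.007 0.0 q [ 0.19  0.47  0.06  2.01 -0.04  0.66  1.74]
-47.0 [-6.7 -2.2  1.7]
-37.0 [-7.8 -9.8  1.7]
-17.0 [-14.6 -22.6   1.7]
3.0 [-25.2 -31.1   1.7]
13.0 [-27.7 -34.    1.7]
20.0 [-28.8 -36.1   1.7]
27.0 [-30.3 -38.3   1.7]
```

Request:
arm_command([
  [-6,-3,1,0,0],
  [-2,-7,0,0,0],
  [-3,-6,0,0,0],
  [-4,-7,0,0,0],
  [-5,-4,0,0,0],
])

```text
time_s: 6.5
ee_pos: [0.4816, -0.1697, 0.2526]
tcp_rot: [-0.173, -3.132, -0.003]
force: [-4.6, 3.2, -3.1]
grip_width: 0.003
grip_force: 2.5
```

Request:
arm_command([
  [-5,-4,0,0,0],
  [-3,-3,0,0,0],
  [0,0,0,0,0],
])

```text
time_s: 6.8
ee_pos: [0.4888, -0.1778, 0.2524]
tcp_rot: [-0.173, -3.132, -0.003]
force: [-4.1, 2.6, -0.7]
grip_width: 0.005
grip_force: 2.4
```

```bash
python3 - <<'E'
from st import *; from push import *
for th in np.radians([3,13,20,27]):
    X=finger(th,.155,M); print(np.degrees(th).round(),to(*X,.252))
S=r.camera("scene");T=r.camera("wrist"); np.savez("scene2.npz",**S); np.savez("w3.npz",**T)
for c in(S,T):
  for t in(-.65,-.2,.2,.479): print(t,proj(c,[pol(C,F,.046,t,.004),pol(C,F,.06,t,.012),C]).round().tolist())
u,v=proj(S,C)[0].astype(int); a=S["img"][v-45:v+45,u-50:u+50,::-1]
u2,v2=proj(T,C)[0].astype(int);v2=max(v2,90); print(u,v,u2,v2)
b=T["img"][v2-90:v2+90,u2-100:u2+100,::-1]
f=lambda i,k:cv2.resize(np.clip(i*1.5,0,255).astype(np.uint8),None,fx=k,fy=k,interpolation=cv2.INTER_CUBIC)
cv2.imwrite("pics/crop3.png",np.hstack([f(a,4),f(b,2)]))
E
```

```text
t 6.8 tcp [ 0.4888 -0.1778  0.2524] yaz 83.7 F [-4.1  2.6 -0.7] grip 0.005 2.391614099051367 q [ 0.26  0.51  0.06  1.93 -0.04  0.7   1.8 ]
3.0 [-0.5  2.9  0.4]
13.0 [-3.   0.   0.3]
20.0 [-4.1 -2.1  0.3]
27.0 [-5.6 -4.3  0.3]
-0.65 [[211.0, 197.0], [213.0, 196.0], [200.0, 194.0]]
-0.2 [[213.0, 190.0], [215.0, 187.0], [200.0, 194.0]]
0.2 [[212.0, 185.0], [214.0, 180.0], [200.0, 194.0]]
0.479 [[210.0, 182.0], [212.0, 177.0], [200.0, 194.0]]
-0.65 [[353.0, 304.0], [365.0, 328.0], [313.0, 251.0]]
-0.2 [[371.0, 286.0], [391.0, 303.0], [313.0, 251.0]]
0.2 [[377.0, 262.0], [400.0, 270.0], [313.0, 251.0]]
0.479 [[375.0, 244.0], [396.0, 244.0], [313.0, 251.0]]
200 194 312 251
```

View pics/crop3.png

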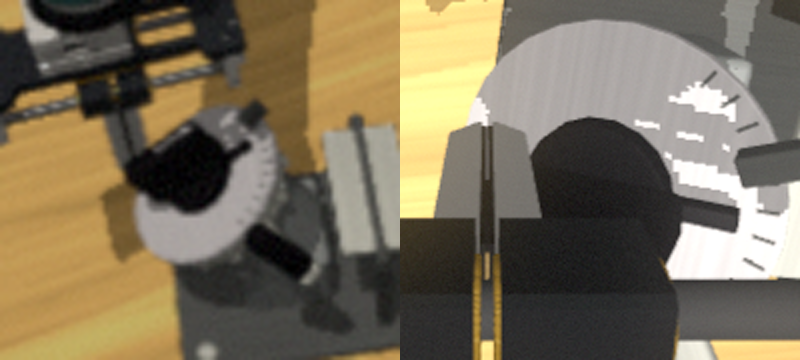

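The wrist crop shows the pointer tip at about (381,270) and the tab at (397,243), so about 0.38 rad is left. I'll push further and measure by sampling the dial annulus.

Request:
arm_command([
  [-2,-2,0,0,0],
  [-2,-2,0,0,0],
  [-2,-1,0,0,0],
  [0,0,0,0,0],
])

```text
time_s: 7.3
ee_pos: [0.4921, -0.183, 0.2517]
tcp_rot: [-0.172, -3.127, -0.003]
force: [-7.5, 2.6, -1.8]
grip_width: 0.004
grip_force: 3.5
```

```bash
cat > ang.py <<'E'
from st import *; from push import *
def scan(c,rad,z,lim,dark=60):
    g=cv2.cvtColor(c["img"],cv2.COLOR_RGB2GRAY).astype(np.float32); A=np.arange(-1.2,1.25,.02); out=[]
    for a in A:
        p=proj(c,[pol(C,F,q,a,z) for q in rad]).astype(np.float32); out.append(cv2.remap(g,p[None,:,0],p[None,:,1],cv2.INTER_LINEAR).mean())
    return A,np.array(out)
if __name__=="__main__":
    c=r.camera("wrist"); np.savez("w4.npz",**c)
    for nm,rad,z in(("ptr",np.linspace(.036,.045,6),.004),("tab",np.linspace(.055,.068,6),.012)):
        for f in("w3.npz",None):
            A,v=scan(load(f) if f else c,rad,z,0); print(nm,f,[f"{a:.2f}:{int(b)}" for a,b in zip(A,v) if -.3<a<.8])
E
python3 ang.py
```

```text
t 7.3 tcp [ 0.4921 -0.183   0.2517] yaz 83.7 F [-7.5  2.6 -1.8] grip 0.004 3.475597010110505 q [ 0.26  0.52  0.06  1.91 -0.04  0.72  1.81]
ptr w3.npz ['-0.30:170', '-0.28:171', '-0.26:171', '-0.24:171', '-0.22:171', '-0.20:171', '-0.18:171', '-0.16:172', '-0.14:172', '-0.12:172', '-0.10:172', '-0.08:159', '-0.06:127', '-0.04:79', '-0.02:49', '0.00:45', '0.02:46', '0.04:45', '0.06:46', '0.08:46', '0.10:43', '0.12:37', '0.14:35', '0.16:34', '0.18:63', '0.20:107', '0.22:115', '0.24:118', '0.26:119', '0.28:123', '0.30:143', '0.32:166', '0.34:173', '0.36:173', '0.38:173', '0.40:173', '0.42:170', '0.44:156', '0.46:155', '0.48:157', '0.50:150', '0.52:140', '0.54:129', '0.56:121', '0.58:116', '0.60:113', '0.62:114', '0.64:113', '0.66:113', '0.68:113', '0.70:113', '0.72:120', '0.74:127', '0.76:131', '0.78:135']
ptr None ['-0.30:172', '-0.28:173', '-0.26:173', '-0.24:173', '-0.22:173', '-0.20:174', '-0.18:174', '-0.16:174', '-0.14:174', '-0.12:174', '-0.10:174', '-0.08:174', '-0.06:175', '-0.04:175', '-0.02:175', '0.00:175', '0.02:175', '0.04:175', '0.06:175', '0.08:175', '0.10:175', '0.12:176
[... 1014 characters left out ...]
, '0.74:101', '0.76:102', '0.78:106']
tab None ['-0.30:55', '-0.28:58', '-0.26:66', '-0.24:86', '-0.22:92', '-0.20:107', '-0.18:120', '-0.16:125', '-0.14:129', '-0.12:138', '-0.10:142', '-0.08:165', '-0.06:171', '-0.04:171', '-0.02:171', '0.00:171', '0.02:171', '0.04:170', '0.06:146', '0.08:161', '0.10:171', '0.12:172', '0.14:171', '0.16:170', '0.18:162', '0.20:157', '0.22:132', '0.24:125', '0.26:135', '0.28:134', '0.30:132', '0.32:133', '0.34:134', '0.36:133', '0.38:117', '0.40:79', '0.42:62', '0.44:61', '0.46:60', '0.48:60', '0.50:60', '0.52:60', '0.54:58', '0.56:44', '0.58:44', '0.60:71', '0.62:96', '0.64:98', '0.66:99', '0.68:99', '0.70:91', '0.72:89', '0.74:100', '0.76:101', '0.78:100']
```

Request:
arm_command([
  [-2,-1,0,0,0],
  [-1,-1,0,0,0],
  [0,0,0,0,0],
  [0,0,0,0,0],
])

```text
time_s: 7.75
ee_pos: [0.4956, -0.1866, 0.2521]
tcp_rot: [-0.173, -3.13, -0.001]
force: [-6.1, 0.6, -2.5]
grip_width: 0.002
grip_force: 2.8
```

```bash
cat > ang2.py <<'E'
from ang import *
import sys
def edges(c):
    for nm,rad,z,th in(("ptr",np.linspace(.036,.045,6),.004,80),("tab",np.linspace(.055,.068,6),.012,75)):
        A,v=scan(c,rad,z,0); m=(v<th)&(A>-.9)&(A<.9); k=A[m]; print(nm,k.min().round(2) if len(k) else None,k.max().round(2),[f"{a:.2f}:{int(b)}" for a,b in zip(A,v) if .1<a<.7][::2])
edges(r.camera(sys.argv[1]))
E
python3 ang2.py wrist
```

```text
t 7.75 tcp [ 0.4956 -0.1866  0.2521] yaz 83.7 F [-6.1  0.6 -2.5] grip 0.002 2.7787133515812457 q [ 0.27  0.53  0.06  1.9  -0.04  0.72  1.81]
ptr 0.46 0.64 ['0.10:170', '0.14:164', '0.18:164', '0.22:163', '0.26:144', '0.30:139', '0.34:117', '0.38:115', '0.42:108', '0.46:46', '0.50:36', '0.54:35', '0.58:35', '0.62:33', '0.66:100']
tab -0.74 0.6 ['0.10:170', '0.14:170', '0.18:149', '0.22:119', '0.26:135', '0.30:133', '0.34:133', '0.38:114', '0.42:62', '0.46:59', '0.50:59', '0.54:57', '0.58:43', '0.62:97', '0.66:99']
```

The pointer is at about 0.53 and the tab at about 0.47. I'll retreat and check from a better viewpoint.

Request:
arm_command([
  [10,5,0,0,0],
  [20,0,-20,0,0],
  [30,0,-30,0,0],
  [20,10,-40,0,0],
  [0,0,0,0,0],
])

```text
time_s: 8.3
ee_pos: [0.4213, -0.1624, 0.3477]
tcp_rot: [0.172, 3.127, -0.003]
force: [-0.1, -0.2, 0.9]
grip_width: 0.006
grip_force: 0.0
```

```bash
python3 ang2.py wrist; python3 ang2.py scene; python3 - <<'E'
from st import *; from push import *
from ang import scan
c=r.camera("wrist"); S=r.camera("scene"); np.savez("w5.npz",**c)
u=proj(c,C)[0].astype(int); v=max(u[1],75); print(u)
im=c["img"].copy()
a=im[v-75:v+75,u[0]-100:u[0]+100,::-1]
u,v=proj(S,C)[0].astype(int); b=S["img"][v-37:v+38,u-50:u+50,::-1]
f=lambda i,k:cv2.resize(np.clip(i*1.4,0,255).astype(np.uint8),None,fx=k,fy=k,interpolation=cv2.INTER_CUBIC)
cv2.imwrite("pics/crop5.png",np.hstack([f(a,2),f(b,4)]))
E
```

```text
t 8.3 tcp [ 0.4213 -0.1624  0.3477] yaz 83.7 F [-0.1 -0.2  0.9] grip 0.006 0.0 q [ 0.25  0.28  0.07  1.99 -0.03  0.86  1.8 ]
ptr -0.9 0.64 ['0.10:26', '0.14:27', '0.18:27', '0.22:27', '0.26:47', '0.30:144', '0.34:156', '0.38:156', '0.42:131', '0.46:63', '0.50:35', '0.54:33', '0.58:33', '0.62:28', '0.66:84']
tab -0.9 0.6 ['0.10:81', '0.14:95', '0.18:107', '0.22:109', '0.26:97', '0.30:113', '0.34:120', '0.38:111', '0.42:77', '0.46:74', '0.50:75', '0.54:62', '0.58:37', '0.62:91', '0.66:103']
t 8.35 tcp [ 0.4219 -0.1626  0.3458] yaz 83.7 F [-0.1  0.1 -0.4] grip 0.002 0.0 q [ 0.25  0.29  0.07  1.99 -0.03  0.85  1.8 ]
ptr 0.5 0.88 ['0.10:109', '0.14:109', '0.18:109', '0.22:109', '0.26:108', '0.30:107', '0.34:105', '0.38:103', '0.42:98', '0.46:89', '0.50:76', '0.54:59', '0.58:42', '0.62:27', '0.66:18']
tab 0.22 0.88 ['0.10:99', '0.14:94', '0.18:85', '0.22:72', '0.26:55', '0.30:39', '0.34:31', '0.38:31', '0.42:36', '0.46:41', '0.50:45', '0.54:48', '0.58:56', '0.62:64', '0.66:71']
t 8.4 tcp [ 0.4219 -0.1626  0.3443] yaz 83.7 F [ 0.6 -0.1 -0.1] grip 0.002 0.0 q [ 0.25  0.29  0.07  1.99 -0.03  0.85  1.8 ]
[287 266]
```

View pics/crop5.png

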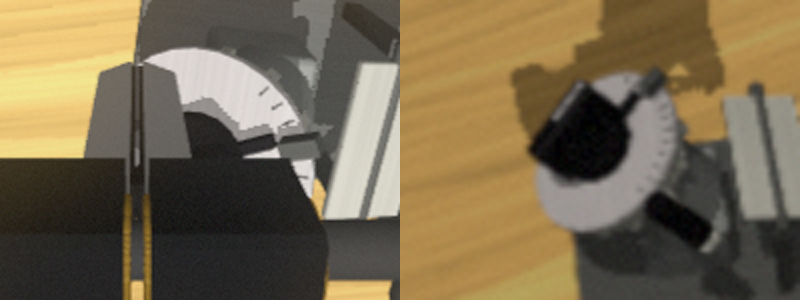

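Pointer and tab are almost in line: crop left, pointer (262,143) and tab (300,138). I'll go above the lever for a clear view of the dial.

Request:
arm_command([
  [-43,15,0,0,0.5],
  [-43,15,0,0,1],
  [-43,16,0,0,1],
  [-38,14,0,0,1],
  [0,0,0,0,1],
])

```text
time_s: 9.0
ee_pos: [0.5984, -0.1179, 0.3397]
tcp_rot: [0.165, 3.137, 0.003]
force: [-0.5, 0.8, -0.3]
grip_width: 0.395
grip_force: 0.0
```

Request:
arm_command([
  [0,0,0,0,1],
  [0,0,0,0,1],
  [0,0,0,0,1],
])

```text
time_s: 9.3
ee_pos: [0.5925, -0.1218, 0.3424]
tcp_rot: [-0.175, -3.136, 0.001]
force: [1.1, 0.1, 0.3]
grip_width: 0.645
grip_force: 0.0
```

```bash
python3 ang2.py wrist; python3 - <<'E'
from st import *; from push import *
c=r.camera("wrist"); np.savez("w6.npz",**c)
print(to(.6125,-.117,.27)); pp=proj(c,[C,pol(C,F,.06,tab,.012),pol(C,F,.046,tab,.004),pol(C,F,.11,L+.74,.04)]); print(pp)
u=pp[1].astype(int); y0=max(u[1]-50,0); x0=u[0]-100
cv2.imwrite("pics/crop6.png",cv2.resize(np.clip(c["img"][y0:y0+150,x0:x0+200,::-1]*1.4,0,255).astype(np.uint8),None,fx=4,fy=4,interpolation=cv2.INTER_CUBIC)); print(x0,y0)
E
```

```text
t 9.3 tcp [ 0.5925 -0.1218  0.3424] yaz 83.6 F [1.1 0.1 0.3] grip 0.645 0.0 q [ 0.12  0.52  0.05  1.6  -0.03  1.02  1.64]
ptr 0.56 0.74 ['0.10:126', '0.14:131', '0.18:129', '0.22:129', '0.26:130', '0.30:131', '0.34:138', '0.38:145', '0.42:166', '0.46:168', '0.50:167', '0.54:85', '0.58:38', '0.62:42', '0.66:43']
tab 0.38 0.42 ['0.10:114', '0.14:104', '0.18:112', '0.22:113', '0.26:112', '0.30:107', '0.34:151', '0.38:62', '0.42:70', '0.46:87', '0.50:85', '0.54:86', '0.58:101', '0.62:118', '0.66:147']
t 9.35 tcp [ 0.5927 -0.1217  0.3427] yaz 83.6 F [-0.3 -0.4  0.1] grip 0.69 0.0 q [ 0.12  0.52  0.05  1.6  -0.03  1.02  1.64]
[-19.2   6.9  72.7]
[[231.33150203 117.24838144]
 [278.85576128  88.49889785]
 [269.07579734  96.73273429]
 [252.60688943 234.89031553]]
178 38
```

View pics/crop6.png

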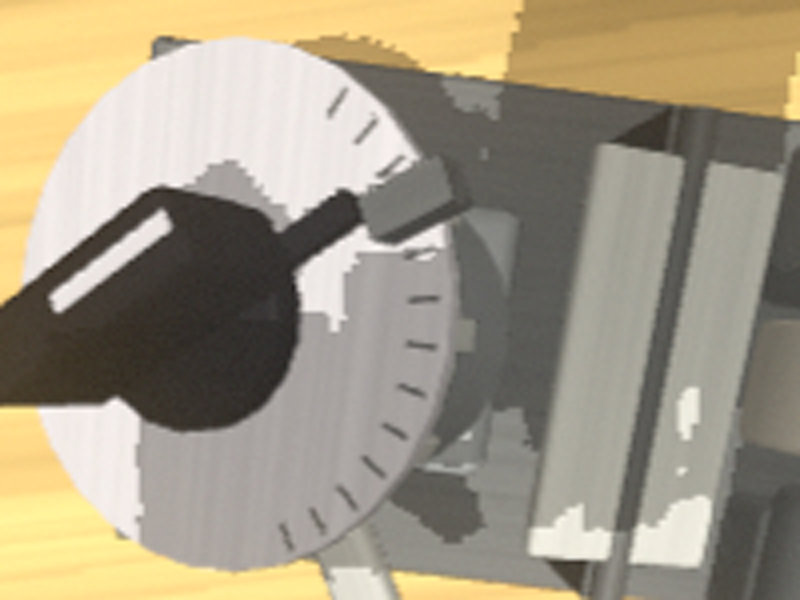

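The pointer tip is at about (348,205) in the crop and the tab's inner top edge runs from (360,203) to (386,240). The pointer appears a bit past the tab, so I'll refit the dial locally.

```bash
cat > loc.py <<'E'
from h import *
x=np.load("fit.npy"); F=frame(x[3]); C0=x[:3]
def ray(c,u):
    K=c["camera_matrix"]; k=np.array([[K[0,0],0,K[0,2]],[0,K[1,1],K[1,2]],[0,0,1.]])
    s=cv2.undistortPoints(np.array([[u]],float),k,np.array([c["k1"],0,0,0.]))[0,0]
    return R.from_rotvec(c["attitude"]).apply([*s,1])
def ondial(c,u,z,C,F):
    d=ray(c,u); o=c["position"]; t=((C+F[:,2]*z-o)@F[:,2])/(d@F[:,2]); q=F.T@(o+t*d-C); return q
E
python3 - <<'E'
from loc import *
c=load("w6.npz"); px=lambda u,v:np.array([178+(u+.5)/4-.5,38+(v+.5)/4-.5])
g=cv2.cvtColor(c["img"],cv2.COLOR_RGB2GRAY)
rim=[px(*p) for p in((22,285),(240,38),(237,572),(457,290),(332,62),(402,125),(420,430),(450,225),(60,460))]
def f(C): return [ (np.hypot(*ondial(c,u,0,C,F)[:2])-.062)*1000 for u in rim]
s=least_squares(f,C0,loss="soft_l1"); C=s.x; print((C-C0)*1000,np.round(s.fun,1))
# regularised: keep depth near prior
s=least_squares(lambda C:np.r_[f(C),(C-C0)*100],C0); C=s.x; print((C-C0)*1000,s.fun.round(1))
pol_=lambda q:(round(float(np.hypot(*q[:2]))*1000,1),round(float(np.arctan2(q[1],q[0])),3))
for z in(.003,.006,.010):
    print(z,"ptr",pol_(ondial(c,px(348,205),z,C,F)),pol_(ondial(c,px(288,250),z,C,F)))
for n,p in(("in1",(360,203)),("in2",(386,240)),("out1",(433,158)),("out2",(455,200))): print(n,pol_(ondial(c,px(*p),.012,C,F)))
for n,p in (("barend line mid near",(168,212)),("far",(55,305))): print(n,ondial(c,px(*p),.0535,C,F)*1000)
E
```

```text
[-0.30541543  0.20801301  3.44701138] [ 0.2 -0.7 -0.2  0.7 -0.3  0.2 -1.7  1.   0.2]
[-0.42521606  0.14584198  3.12716867] [ 0.2 -0.7 -0.   0.8 -0.3  0.2 -1.5  1.1  0.3 -0.   0.   0.3]
0.003 ptr (44.0, 0.656) (26.5, 0.672)
0.006 ptr (45.2, 0.629) (27.9, 0.627)
0.01 ptr (46.7, 0.594) (29.8, 0.573)
in1 (50.2, 0.557)
in2 (53.4, 0.376)
out1 (68.1, 0.553)
out2 (69.8, 0.415)
barend line mid near [24.67171055 18.83136986 53.5       ]
far [-1.96800724 -0.37696043 53.5       ]
```

The pointer is at about 0.62 and the tab at about 0.48, so it overshot by about 0.14. I'll nudge it back from the far side with the ring still loose.

Request:
arm_command([
  [0,0,0,0,0],
  [0,0,0,0,0],
  [0,0,0,0,0],
  [0,0,0,0,0],
  [0,0,0,0,0],
])

```text
time_s: 9.9
ee_pos: [0.5936, -0.1209, 0.3427]
tcp_rot: [-0.172, -3.137, 0.0]
force: [-0.9, -0.1, -1.3]
grip_width: 0.381
grip_force: 0.0
```

```bash
python3 - <<'E'
from st import *; from push import *
for th in (.9,.8,.7,.62,.55,.48,.40):
    X=finger(th,.155,M,sgn=-1); print(th,X.round(4),to(*X,.252))
E
```

```text
t 9.9 tcp [ 0.5936 -0.1209  0.3427] yaz 83.7 F [-0.9 -0.1 -1.3] grip 0.381 0.0 q [ 0.12  0.52  0.05  1.6  -0.03  1.02  1.64]
0.9 [ 0.5499 -0.1576] [ 39.4 -41.3  90.7]
0.8 [ 0.5483 -0.162 ] [ 40.5 -45.8  90.7]
0.7 [ 0.5461 -0.166 ] [ 42.2 -50.   90.7]
0.62 [ 0.544  -0.1689] [ 44.  -53.1  90.7]
0.55 [ 0.542  -0.1712] [ 45.8 -55.6  90.7]
0.48 [ 0.5398 -0.1733] [ 47.8 -57.9  90.7]
0.4 [ 0.537  -0.1754] [ 50.3 -60.3  90.7]
```

Request:
arm_command([
  [11,-15,0,0,0],
  [12,-15,0,0,0],
  [10,-16,10,0,0],
  [0,0,40,0,0],
  [0,0,40,0,0],
])

```text
time_s: 10.4
ee_pos: [0.5545, -0.166, 0.2531]
tcp_rot: [0.178, 3.134, -0.003]
force: [0.6, -0.2, -0.3]
grip_width: 0.004
grip_force: 0.0
```

Request:
arm_command([
  [0,0,0,0,0],
  [0,0,0,0,0],
])

```text
time_s: 10.6
ee_pos: [0.555, -0.1642, 0.2531]
tcp_rot: [-0.175, -3.136, 0.001]
force: [1.0, -0.0, -0.5]
grip_width: 0.003
grip_force: 0.0
```

```bash
python3 - <<'E'
from st import *; from push import *
for th in (.7,.62,.55,.48,.40):
    X=finger(th,.155,M,sgn=-1); print(th,X.round(4),to(*X,.252))
E
```

```text
t 10.6 tcp [ 0.555  -0.1642  0.2531] yaz 83.6 F [ 1.  -0.  -0.5] grip 0.003 0.0 q [ 0.21  0.59  0.05  1.77 -0.04  0.78  1.73]
0.7 [ 0.5461 -0.166 ] [ 8.6 -2.7  1.1]
0.62 [ 0.544  -0.1689] [10.4 -5.8  1.1]
0.55 [ 0.542  -0.1712] [12.1 -8.3  1.1]
0.48 [ 0.5398 -0.1733] [ 14.1 -10.6   1.2]
0.4 [ 0.537  -0.1754] [ 16.6 -13.    1.2]
```

Request:
arm_command([
  [4,-2,0,0,0],
  [4,-2,0,0,0],
  [0,0,0,0,0],
])

```text
time_s: 10.9
ee_pos: [0.5471, -0.1668, 0.2542]
tcp_rot: [0.173, 3.135, -0.001]
force: [-0.1, -0.1, -0.5]
grip_width: 0.005
grip_force: 0.0
```

Request:
arm_command([
  [1,-0.8,0,0,0],
  [0,0,0,0,0],
])

```text
time_s: 11.1
ee_pos: [0.5464, -0.1669, 0.2532]
tcp_rot: [0.172, 3.136, -0.0]
force: [0.0, -1.4, 0.4]
grip_width: 0.002
grip_force: 0.0
```

Request:
arm_command([
  [1,-0.8,0,0,0],
  [0,0,0,0,0],
])

```text
time_s: 11.3
ee_pos: [0.5452, -0.1676, 0.2527]
tcp_rot: [-0.172, -3.137, 0.0]
force: [0.4, -0.2, -0.5]
grip_width: 0.009
grip_force: 0.0
```

Request:
arm_command([
  [1,-0.8,0,0,0],
  [0,0,0,0,0],
])

```text
time_s: 11.5
ee_pos: [0.544, -0.1683, 0.2526]
tcp_rot: [-0.173, -3.137, 0.0]
force: [0.6, -0.5, 0.3]
grip_width: 0.006
grip_force: 0.0
```

Request:
arm_command([
  [1,-0.8,0,0,0],
  [0,0,0,0,0],
])

```text
time_s: 11.7
ee_pos: [0.5429, -0.169, 0.2526]
tcp_rot: [-0.173, -3.137, 0.0]
force: [0.1, -0.5, -0.6]
grip_width: 0.004
grip_force: 0.0
```

Request:
arm_command([
  [1,-0.8,0,0,0],
  [0,0,0,0,0],
])

```text
time_s: 11.9
ee_pos: [0.5418, -0.1697, 0.2527]
tcp_rot: [-0.173, -3.137, 0.0]
force: [-0.6, -1.0, 0.8]
grip_width: 0.008
grip_force: 0.0
```

Request:
arm_command([
  [1,-0.8,0,0,0],
  [0,0,0,0,0],
])

```text
time_s: 12.1
ee_pos: [0.5409, -0.1703, 0.2527]
tcp_rot: [0.172, 3.137, 0.0]
force: [-0.2, 0.3, -0.6]
grip_width: 0.004
grip_force: 0.1
```

Request:
arm_command([
  [1,-0.8,0,0,0],
  [0,0,0,0,0],
])

```text
time_s: 12.3
ee_pos: [0.5404, -0.1706, 0.2528]
tcp_rot: [0.172, 3.135, 0.001]
force: [1.6, 1.0, -0.6]
grip_width: 0.008
grip_force: 0.9
```

Request:
arm_command([
  [1,-0.8,0,0,0],
  [0,0,0,0,0],
])

```text
time_s: 12.5
ee_pos: [0.5396, -0.1712, 0.2528]
tcp_rot: [0.171, 3.135, 0.001]
force: [3.4, 1.9, -1.7]
grip_width: 0.002
grip_force: 1.8
```

Request:
arm_command([
  [1,-0.8,0,0,0],
  [0,0,0,0,0],
])

```text
time_s: 12.7
ee_pos: [0.5381, -0.1724, 0.2528]
tcp_rot: [0.172, 3.136, -0.0]
force: [4.0, 0.9, -2.2]
grip_width: 0.004
grip_force: 2.0
```

Request:
arm_command([
  [0.8,-0.6,0,0,0],
  [0,0,0,0,0],
])

```text
time_s: 12.9
ee_pos: [0.5368, -0.1732, 0.2527]
tcp_rot: [0.173, 3.137, -0.001]
force: [5.0, 1.5, -2.8]
grip_width: 0.005
grip_force: 2.0
```

Request:
arm_command([
  [-10,6,0,0,0],
  [-5,5,-30,0,0],
  [-10,15,-30,0,0.4],
  [-12,15,-30,0,0.8],
  [0,8,0,0,1],
])

```text
time_s: 13.4
ee_pos: [0.5814, -0.1271, 0.3464]
tcp_rot: [0.17, 3.131, -0.001]
force: [0.2, -0.5, -0.0]
grip_width: 0.224
grip_force: 0.0
```

Request:
arm_command([
  [0,0,0,0,1],
  [0,0,0,0,1],
  [0,0,0,0,1],
])

```text
time_s: 13.7
ee_pos: [0.5776, -0.129, 0.3413]
tcp_rot: [-0.174, -3.133, 0.001]
force: [-0.1, 0.3, -0.2]
grip_width: 0.482
grip_force: 0.0
```

```bash
python3 - <<'E'
from st import *
from loc import *
c=r.camera("wrist"); np.savez("w7.npz",**c)
pp=proj(c,[C0,pol(C0,F,.06,x[5],.012)]); u=pp[1].astype(int); y0=max(u[1]-50,0); x0=u[0]-100
cv2.imwrite("pics/crop7.png",cv2.resize(np.clip(c["img"][y0:y0+150,x0:x0+200,::-1]*1.4,0,255).astype(np.uint8),None,fx=4,fy=4,interpolation=cv2.INTER_CUBIC)); print(x0,y0)
print(to(.6125,-.117,.27))
E
```

```text
t 13.7 tcp [ 0.5776 -0.129   0.3413] yaz 83.6 F [-0.1  0.3 -0.2] grip 0.482 0.0 q [ 0.14  0.51  0.06  1.64 -0.03  1.    1.66]
189 57
[-33.6  15.9  71.2]
```

View pics/crop7.png

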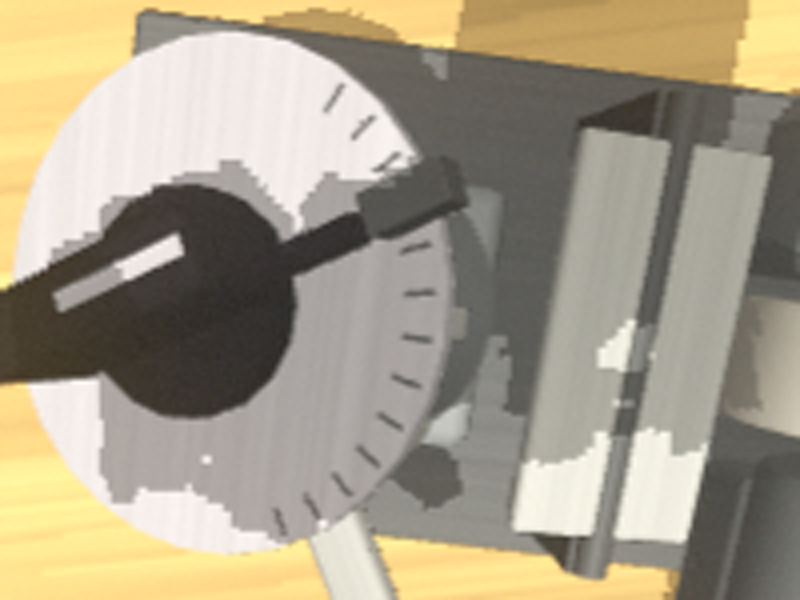

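The pointer (290,258)→(368,222) now runs into the middle of the tab, whose top-face centre is about (410,200). I'll check it numerically.

```bash
python3 - <<'E'
from loc import *
c=load("w7.npz"); px=lambda u,v:np.array([189+(u+.5)/4-.5,57+(v+.5)/4-.5])
rim=[px(*p) for p in((15,285),(232,32),(240,553),(455,290),(330,58),(400,122),(420,420),(40,430))]
f=lambda C:[(np.hypot(*ondial(c,u,0,C,F)[:2])-.062)*1000 for u in rim]
s=least_squares(lambda C:np.r_[f(C),(C-C0)*100],C0); C=s.x; print((C-C0)*1000,s.fun.round(1))
a=lambda q:(round(float(np.hypot(*q[:2]))*1000,1),round(float(np.arctan2(q[1],q[0])),3))
for z in(.006,.010): print("ptr",z,a(ondial(c,px(366,224),z,C,F)),a(ondial(c,px(290,258),z,C,F)))
for n,p in(("in1",(358,204)),("in2",(380,240)),("out1",(435,156)),("out2",(460,192))): print(n,a(ondial(c,px(*p),.012,C,F)))
d=ondial(c,px(182,243),.0535,C,F)-ondial(c,px(57,302),.0535,C,F); print("line",np.arctan2(d[1],d[0]))
E
```

```text
[-0.18199203 -0.0048704   4.37661535] [-0.8 -0.7 -1.   1.2 -0.   0.5 -0.7  1.6 -0.  -0.   0.4]
ptr 0.006 (47.8, 0.486) (28.0, 0.499)
ptr 0.01 (49.4, 0.466) (29.9, 0.466)
in1 (50.0, 0.548)
in2 (52.4, 0.376)
out1 (68.9, 0.559)
out2 (71.5, 0.435)
line 0.4580661806161278
```

Request:
arm_command([
  [-16,8,0,0,1],
  [-17,8,0,0,1],
  [0,0,0,0,1],
  [0,0,0,0,1],
  [0,0,0,0,1],
])

```text
time_s: 14.25
ee_pos: [0.6124, -0.1168, 0.3422]
tcp_rot: [-0.174, -3.135, 0.001]
force: [0.3, -0.3, -0.0]
grip_width: 0.948
grip_force: 0.0
```

Pointer and tab now agree within about 0.02 rad. I'll descend over the post for tightening.

Request:
arm_command([
  [0,0,20,0,1],
  [0,0,25,0,1],
  [0,0,27,0,0.8],
  [0,0,0,0,0.55],
  [0,0,0,0,0.55],
])

```text
time_s: 14.75
ee_pos: [0.6131, -0.1164, 0.271]
tcp_rot: [-0.173, -3.136, 0.0]
force: [0.8, 0.5, 0.3]
grip_width: 0.783
grip_force: 0.0
```

Request:
arm_command([
  [0,0,0,0,0.55],
  [0,0,0,0,0.55],
  [0,0,0,0,0.55],
])

```text
time_s: 15.05
ee_pos: [0.6139, -0.116, 0.2718]
tcp_rot: [0.172, 3.135, -0.0]
force: [0.7, -0.0, 0.0]
grip_width: 0.56
grip_force: 0.0
```

Request:
arm_command([
  [-2,-6,3,0,0.55],
  [-2,-8,5,0,0.55],
  [-2,-8,5,0,0.55],
  [-2,-8,5,0,0.55],
  [-1,-8,5,0,0.55],
])

```text
time_s: 15.55
ee_pos: [0.6213, -0.1539, 0.2489]
tcp_rot: [0.171, 3.13, 0.003]
force: [3.8, 4.3, 4.1]
grip_width: 0.552
grip_force: 2.7
```

```bash
python3 -c "
from st import *
print(to(.614,-.19,.228))"
```

```text
t 15.55 tcp [ 0.6213 -0.1539  0.2489] yaz 83.7 F [3.8 4.3 4.1] grip 0.552 2.6567311584949493 q [ 0.17  0.67  0.04  1.61 -0.04  0.86  1.7 ]
[  3.5 -36.7  20.8]
```

Request:
arm_command([
  [0,-8,4,0,0.55],
  [1,-8,5,0,0.55],
  [1,-8,5,0,0.55],
  [1,-6,4,0,0.55],
  [0,-3,1,0,0.55],
])

```text
time_s: 16.05
ee_pos: [0.6116, -0.1874, 0.2281]
tcp_rot: [-0.173, -3.137, -0.001]
force: [2.6, 4.0, 0.7]
grip_width: 0.551
grip_force: 1.9
```

Request:
arm_command([
  [0,-3,1,0,0.55],
  [0,0,0,0,0.55],
])

```text
time_s: 16.25
ee_pos: [0.6107, -0.1899, 0.227]
tcp_rot: [-0.172, -3.135, -0.001]
force: [2.8, 3.4, -0.3]
grip_width: 0.552
grip_force: 1.4
```

Request:
arm_command([
  [0,-2,0,0,0.55],
  [0,0,0,0,0.55],
])

```text
time_s: 16.45
ee_pos: [0.6103, -0.1914, 0.2272]
tcp_rot: [-0.171, -3.134, -0.002]
force: [0.2, 5.7, 0.1]
grip_width: 0.551
grip_force: 1.8
```

Force is still at friction level, so I'll keep going to the stop.

Request:
arm_command([
  [0,-2,0,0,0.55],
  [0,0,0,0,0.55],
])

```text
time_s: 16.65
ee_pos: [0.6103, -0.1926, 0.2273]
tcp_rot: [-0.171, -3.135, -0.003]
force: [0.6, 5.8, -0.0]
grip_width: 0.551
grip_force: 2.7
```

Request:
arm_command([
  [0,-2,0,0,0.55],
  [0,0,0,0,0.55],
])

```text
time_s: 16.85
ee_pos: [0.6103, -0.193, 0.2272]
tcp_rot: [-0.169, -3.135, -0.007]
force: [0.6, 8.1, 0.5]
grip_width: 0.553
grip_force: 3.8
```

Request:
arm_command([
  [0,-2,0,0,0.55],
  [0,0,0,0,0.55],
])

```text
time_s: 17.05
ee_pos: [0.6103, -0.1934, 0.2271]
tcp_rot: [-0.168, -3.134, -0.01]
force: [1.4, 11.6, 0.5]
grip_width: 0.552
grip_force: 4.9
```

The stop is reached: the force rises with no motion. One firm press, then I'll release and verify.

Request:
arm_command([
  [0,-3,0,0,0.55],
  [0,0,0,0,0.55],
  [0,0,0,0,0.55],
])

```text
time_s: 17.35
ee_pos: [0.6103, -0.1939, 0.227]
tcp_rot: [-0.165, -3.134, -0.015]
force: [0.8, 14.3, 1.5]
grip_width: 0.552
grip_force: 6.6
```

Request:
arm_command([
  [0,12,0,0,0.65],
  [0,1,-2,0,0.85],
  [0,0,-20,0,1],
  [0,0,-40,0,1],
  [0,0,-40,0,1],
])

```text
time_s: 17.85
ee_pos: [0.6104, -0.1905, 0.3304]
tcp_rot: [-0.176, -3.134, 0.005]
force: [1.7, -0.9, 0.5]
grip_width: 0.94
grip_force: 0.0
```

Request:
arm_command([
  [0,45,0,0,1],
  [0,45,0,0,1],
  [0,45,0,0,1],
  [0,45,0,0,1],
  [0,45,0,0,1],
])

```text
time_s: 18.35
ee_pos: [0.6364, 0.0346, 0.3302]
tcp_rot: [0.176, 3.136, -0.005]
force: [1.2, -1.1, 0.4]
grip_width: 1.001
grip_force: 0.0
```

Request:
arm_command([
  [0,45,0,0,1],
  [0,45,0,0,1],
  [0,20,0,0,1],
  [0,0,0,0,1],
  [0,0,0,0,1],
])

```text
time_s: 18.85
ee_pos: [0.6486, 0.1419, 0.3296]
tcp_rot: [0.176, 3.136, -0.005]
force: [-0.1, -1.0, 0.4]
grip_width: 0.999
grip_force: 0.0
```

```bash
python3 - <<'E'
from st import *; from loc import *
L=np.radians(-100)
def blob(img,box):
    u0,v0,u1,v1=box; g=img[v0:v1,u0:u1].max(2); n,l,s,ce=cv2.connectedComponentsWithStats((g<55).astype(np.uint8)); return [(s[i,:5].tolist(),(ce[i]+[u0,v0]).round(1).tolist()) for i in range(1,n) if s[i,4]>15]
for n in("scene","top"):
    c=r.camera(n); np.savez(n+"9.npz",**c); c0=load(n+"0.npz")
    p=np.array([proj(c,pol(C0,F,.11,L+d,.018))[0] for d in(0,.1,.3)]); print(n,"pred post",p.round(1).tolist())
    u,v=p[0].astype(int); b=(u-14,v-14,u+14,v+14)
    print("before",blob(c0["img"],b)); print("after",blob(c["img"],b))
T9=load("top9.npz"); S9=load("scene9.npz")
b=T9["img"][150:240,270:350,::-1]; a=S9["img"][160:250,170:250,::-1]
f=lambda i:cv2.resize(np.clip(i*1.5,0,255).astype(np.uint8),None,fx=5,fy=5,interpolation=cv2.INTER_CUBIC)
cv2.imwrite("pics/crop9.png",np.hstack([f(a),f(b)]))
# pointer direction in top: dark pixels on annulus
g=T9["img"].max(2).astype(np.float32)
A=np.arange(.2,.8,.04)
for nm,rr,z in(("ptr",(.034,.038,.042),.008),("tab",(.056,.06,.064),.012)):
    o_=[]
    for t in A:
        p=proj(T9,[pol(C0,F,q,t,z) for q in rr]).astype(np.float32); o_.append(int(cv2.remap(g,p[None,:,0],p[None,:,1],cv2.INTER_LINEAR).mean()))
    print(nm,dict(zip(A.round(2).tolist(),o_)))
E
```

```text
t 18.85 tcp [0.6486 0.1419 0.3296] yaz 83.6 F [-0.1 -1.   0.4] grip 0.999 0.0 q [-0.28  0.63  0.04  1.44 -0.03  1.08  1.22]
scene pred post [[195.2, 227.5], [198.5, 226.4], [205.1, 223.0]]
before [([7, 0, 21, 28, 311], [199.8, 227.3])]
after [([7, 0, 21, 28, 293], [199.6, 227.3])]
top pred post [[324.7, 164.3], [321.9, 162.9], [316.0, 161.1]]
before [([6, 12, 17, 7, 94], [324.0, 164.6])]
after [([6, 12, 17, 7, 94], [324.0, 164.6])]
ptr {0.2: 159, 0.24: 160, 0.28: 160, 0.32: 146, 0.36: 119, 0.4: 69, 0.44: 37, 0.48: 30, 0.52: 36, 0.56: 53, 0.6: 87, 0.64: 123, 0.68: 148, 0.72: 155, 0.76: 154, 0.8: 150}
tab {0.2: 157, 0.24: 158, 0.28: 158, 0.32: 146, 0.36: 123, 0.4: 70, 0.44: 68, 0.48: 72, 0.52: 71, 0.56: 83, 0.6: 117, 0.64: 146, 0.68: 160, 0.72: 158, 0.76: 148, 0.8: 136}
```

The post is back exactly at its starting (tight) position. The pointer centre at about 0.49 matches the tab at about 0.48, and the arm is clear, so I'll hand in.

```bash
python3 -c "
from cell import r
print(r.close_job())"
```

```text
the job is handed in; nothing more can be done
None
```

I loosened the lock ring to about 0.74 rad, set the pointer to within about 0.02 rad of the index tab after correcting an overshoot, tightened the ring back to its stop, and handed the job in; the hand-in returned no verdict.

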